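Make up two candle-and-rose gift sets

ROBOT

A 6-joint arm with a two-finger parallel gripper is mounted at the origin on a cart in front of the work surface, level with it; the furniture and walls round the work are solid. World frame = base frame: x ahead of the robot, y to its left, z up, the work surface at z = 0. Lengths are in m, angles in rad, forces in N, time in s.
With the tool pointing down it reaches from about 0.35 to 0.775 m from the base axis. Payload 5.5 kg.
Tool frame: the origin (TCP) lies between the finger pads; the fingertips stand 19 mm ahead of it and the grasp point (between the pads) is the TCP; z points along the fingers, y is the line along which they close (so a half turn about z gives the same grasp; the last joint's range is limited). The gripper opens to 85 mm and grips with 20 to 120 N. Pads are 22 mm wide; open, the fingers measure 114 mm over their backs; the gripper's body (76 mm by 85 mm) begins 54 mm behind the grasp point. The pads swing forward as they close: fully open they stand 13 mm farther back than shut.
Start: joints at [1.136, 0.313, 0.046, 1.304, 0, 1.431], TCP at [0.167, 0.55, 0.25] pointing down, gripper open.
Joint ranges: [-2.76, 2.76], [-0.86, 1.69], [-1.03, 1.26], [-2.2, 2.34], [-1.47, 1.5], [-3.14, 3.14]. Speed limits (rad/s): [2.57, 2.57, 3.14, 3.14, 3.14, 3.14].

INTERFACE

Orientations are given as a unit quaternion [w, x, y, z].
In Python, from workcell import env gives the robot as it stands.
- The arm moves only by the tool carry_out, never from a script. Its argument "increments" is a list that holds one entry, the list of rows, each a list of 6 numbers: the shift along the tool's x, y, z each as a share of 50 cm, from -1 to 1, then the turn, a rotation vector about the tool's x, y, z each as a share of 2 pi rad, from -1 to 1. In form: [[[x, y, z, ax, ay, az], ...]]. A call has 1 to 5 rows; each row is the pose to reach, as a shift and turn from the pose commanded when the call began, along the tool's axes at that moment, turning the shorter way round; what a row does not reach only later rows make up. A row lasts 1/8 s, in which the tool goes at most 62.5 mm and 10.7 degrees, less where a joint would pass 70% of its speed; a pose out of reach is approached as far as the arm can. A call with a number of a shift or a turn outside -1 to 1 is refused whole. A call with a gripper value outside its range is refused whole. "jaw" is the closure, from 0 (fully open) to 1 (shut), set as the call begins (left out, the last holds). The fingers move at their own pace and stop on an object; "squeeze" is the grip in N (left out, the last holds). Time passes only in rows, so rows that repeat a pose let the fingers close. It gives the time, the measured TCP pose, the force, the opening and the grip force at its end, in the units of the state.
- env.get_state(): the state, without advancing time (a new reading comes with each control period).
- env.read_camera(name): name is "scene" or "side" or "wrist"; returns a dict with "frame" (480x640x3 uint8, blue, green, red), "z_map" (480x640 float32, m along the optical axis (not along the pixel's ray), 0 where there is no reading), "intrinsics" (3x3 intrinsics, pixels), "R" (3x3) and "t" (3): a world point X has camera coordinates R X + t; the wrist camera has in their place "T_tool_cam" (4x4, takes a point from camera to tool coordinates, whose origin is the TCP and whose axes are the flange's). Camera axes: x right, y down, z forward; pixel columns grow to the right and rows downward; lengths in m; the calibration is good to about 2 mm. A picture is of the moment at which its call begins: read the wrist's pose just before it.
- env.hand_in(): hands the job in; it is judged then, once.
Trained networks look in the newest picture that a camera, given by its name, has taken for a name from the list of things; names that differ only in an ending like _2 or _b are one class to them, and where a whole thing is asked for, a point or a joint stands for the part that bears it (a point fixed in the world has none). Each returns a list of dicts, best first, with "score" (0 to 1); they miss things now and then, are a little off and sometimes report something else, mostly with a low value. They report only what shows in the picture. A call takes as long as a camera call. They do not tell look-alikes from the thing itself.
- env.find_in(camera, name): "position" ([x, y, z] in m, in world coordinates, good to about 4 mm: the middle of the surface that is visible of it).
The state is a dict: "clock": time; "joint_pos": joint angles; "qvel": joint speeds; "tau": joint torques, N m; "tcp_pos": TCP position; "orientation": TCP orientation; "wrist_force": force on the tool from outside, world axes, zero at the start; "ft_torque": the same for the moment, N m; "finger_gap": finger opening in m; "grip_force": force on a finger pad.
Only numpy, scipy, OpenCV 4.12 (cv2) and the standard library are available. Lean on these libraries where they do the work, as an engineer would, in place of code of your own. Each camera call takes 0.05 s, during which the arm holds its last target. There are 200 camera calls.

TASK

Make up the two gift sets: the amber candle and the cream soap rose go into the tray lined with cream paper, the plum candle with the silver lid and the crimson soap rose into the tray lined with crimson paper. In each tray first lower the candle gently onto the cork disc, upright all the way and not dropped, and only then set its rose in the middle of the paper-lined compartment, petals up. Leave the green candle and the pink rose where they are.

Things in the scene. Friction and masses are not known exactly. Their poses are not given: they have to be found in the camera images.
- tray_cream: Fixed dark-wood tray, 92 (x) by 204 mm (y), floor 4 mm up, rim and divider 4 mm thick, 10 mm high. Two compartments 84 by 96 mm: candle one with a cork disc 72 mm across, centre at tray y = +50 mm, on the robot's left; rose one lined with cream paper, centre at y = -50 mm. May be the nearer or farther tray. Origin: centre of the underside, z up.
- tray_crimson: Fixed dark-wood tray, 92 (x) by 204 mm (y), floor 4 mm up, rim and divider 4 mm thick, 10 mm high. Two compartments 84 by 96 mm: candle one with a cork disc 72 mm across, centre at tray y = +50 mm, on the robot's right; rose one lined with crimson paper, centre at y = -50 mm. May be the nearer or farther tray. Origin: centre of the underside, z up.
- candle_amber: Loose glass candle jar, amber-orange wax with a gold-coloured lid, round, 60 mm across and 85 mm high with lid (the body to grasp is the straight part from 0 to 73 mm; the lid is fixed), 0.15 to 0.3 kg, standing upright. Origin: centre of the underside, z up.
- candle_plum: Loose glass candle jar, plum wax with a silver lid, round, 60 mm across and 60 mm high with lid (the body to grasp is the straight part from 0 to 52 mm; the lid is fixed), 0.15 to 0.3 kg, standing upright. Origin: centre of the underside, z up.
- rose_cream: Loose soap rose head, cream, roughly round, 50 mm across at the petals (widest in the upper half, narrower foot) and 32 mm high, about 0.02 kg, rigid; pinch across the petals. Origin: centre of the underside, z up.
- rose_crimson: Loose soap rose head, crimson, roughly round, 53 mm across at the petals (widest in the upper half, narrower foot) and 33 mm high, about 0.02 kg, rigid; pinch across the petals. Origin: centre of the underside, z up.
- candle_green: Bystander, to be left alone: glass candle jar, dark green with a gold-coloured lid, 66 mm across, 70 mm high, among the other things. Origin: centre of the underside.
- rose_pink: Bystander, to be left alone: dusty-pink soap rose, 59 mm across, 37 mm high, among the other things. Origin: centre of the underside.
Things that resemble listed ones, but are neither listed nor needed, are in the scene too. What is shaped like the candle_amber but blue is not meant.

How it is judged:
At the end, for the whole second after the job is handed in: Amber candle and cream rose in the cream tray, plum candle and crimson rose in the crimson tray, each upright (0.15 rad) on the floor of its own compartment, within 15 mm of the compartment's centre along both tray axes, released and at rest (x of candle_amber in the frame of tray_cream between -0.015 and 0.015 m and y of candle_amber in the frame of tray_cream between 0.035 and 0.065 m and z of each of candle_amber, rose_cream in the frame of tray_cream below 0.009 m and angle between each of candle_amber, rose_cream, candle_plum, rose_crimson's own z axis and vertical below 0.15 rad and linear speed of each of candle_amber, rose_cream, candle_plum, rose_crimson below 0.02 m/s and contact force between the fingers and candle_amber below 0.05 N and x of rose_cream in the frame of tray_cream between -0.015 and 0.015 m and y of rose_cream in the frame of tray_cream between -0.065 and -0.035 m and contact force between the fingers and rose_cream below 0.05 N and x of candle_plum in the frame of tray_crimson between -0.015 and 0.015 m and y of candle_plum in the frame of tray_crimson between 0.035 and 0.065 m and z of each of candle_plum, rose_crimson in the frame of tray_crimson below 0.009 m and contact force between the fingers and candle_plum below 0.05 N and x of rose_crimson in the frame of tray_crimson between -0.015 and 0.015 m and y of rose_crimson in the frame of tray_crimson between -0.065 and -0.035 m and contact force between the fingers and rose_crimson below 0.05 N); the robot touches nothing.
It fails at once if a rose lies in its tray before the candle of that set stands in it ((x of rose_cream in the frame of tray_cream between -0.05 and 0.05 m and y of rose_cream in the frame of tray_cream between -0.105 and 0.105 m and z of rose_cream in the frame of tray_cream below 0.012 m and not (x of candle_amber in the frame of tray_cream between -0.046 and 0.046 m and y of candle_amber in the frame of tray_cream between 0 and 0.105 m and z of candle_amber in the frame of tray_cream below 0.02 m)) or (x of rose_crimson in the frame of tray_crimson between -0.05 and 0.05 m and y of rose_crimson in the frame of tray_crimson between -0.105 and 0.105 m and z of rose_crimson in the frame of tray_crimson below 0.012 m and not (x of candle_plum in the frame of tray_crimson between -0.046 and 0.046 m and y of candle_plum in the frame of tray_crimson between 0 and 0.105 m and z of candle_plum in the frame of tray_crimson below 0.02 m))).
It fails at once if the amber or plum candle is tipped by more than 35 degrees (angle between any of candle_amber, candle_plum's own z axis and vertical above 0.6 rad).
It fails at once if a candle is dropped into its tray from more than 3 cm ((x of candle_amber in the frame of tray_cream between -0.05 and 0.05 m and y of candle_amber in the frame of tray_cream between -0.105 and 0.105 m and z of candle_amber in the frame of tray_cream above 0.034 m and contact force between the fingers and candle_amber below 0.01 N) or (x of candle_plum in the frame of tray_crimson between -0.05 and 0.05 m and y of candle_plum in the frame of tray_crimson between -0.105 and 0.105 m and z of candle_plum in the frame of tray_crimson above 0.034 m and contact force between the fingers and candle_plum below 0.01 N)).
It fails at once if the green candle or the pink rose is shifted by more than 3 cm (distance of any of candle_green, rose_pink from where it was at the start of the episode above 0.03 m).
It also fails if it takes over 109 s, if anything falls off the work surface, if the arm or the gripper's body presses on something with over 40 N, if the wrist force passes 120 N, or if a joint passes its speed limit or range.

## Working session

There is one attempt and no reset: what is moved stays moved. The work goes in short steps, Python scripts to look and compute and a tool call to move; the robot and the scene stay as the last step left them, time stands still between calls to the robot, and variables do not carry over. Pictures are saved under pics/ and viewed, at most 14 in all, crops included, and the job is handed in when it is done.

Besides the shell and the picture viewer there is one more tool, called as name(argument=value, ...), one argument or row to a line, values as JSON. carry_out: Moves the arm, as the interface text tells. Its arguments: {"type":"object","properties":{"increments":{"type":"array","items":{"type":"array","items":{"type":"array","items":{"type":"number","minimum":-1,"maximum":1}}}},"jaw":{"type":"number"},"squeeze":{"type":"number"}},"required":["increments"]}

```bash
mkdir -p pics; ls
python3 - <<'E'
from workcell import env
import cv2
s=env.get_state(); print(s)
names=["tray_cream","tray_crimson","candle_amber","candle_plum","rose_cream","rose_crimson","candle_green","rose_pink"]
for c in ["scene","side"]:
    r=env.read_camera(c); cv2.imwrite(f"pics/{c}0.png",r["frame"])
    import numpy as np
    K=r["intrinsics"]
    for n in names:
        for d in env.find_in(c,n)[:4]:
            p=np.array(d["position"]); q=K@(r["R"]@p+r["t"]); print(c,n,round(d["score"],2),p.round(3),(q[:2]/q[2]).round())
E
```

```text
pics
{'clock': 0.0, 'joint_pos': array([1.13643035e+00, 3.14000962e-01, 4.49728896e-02, 1.30360301e+00,
       6.43677890e-05, 1.43125164e+00]), 'qvel': array([ 4.94125739e-04, -6.75117822e-04, -4.79307430e-04,  1.50002790e-03,
        1.70226599e-05,  7.67020488e-04]), 'tau': array([ 9.54989846e-04, -4.80623746e+01,  2.98534584e+01,  1.93364848e-02,
       -1.04776900e-04,  5.27689636e-06]), 'tcp_pos': array([0.16683512, 0.54976471, 0.24940604]), 'orientation': array([-2.90516470e-04,  1.46877323e-01,  9.89154290e-01, -8.70757365e-04]), 'wrist_force': array([0.8979341 , 0.12702894, 0.63738329]), 'ft_torque': array([-0.01571607, -0.05857655,  0.02600276]), 'grip_force': 0.0, 'finger_gap': 0.08528101690351823}
scene tray_cream 0.55 [ 0.584 -0.244  0.006] [446. 276.]
scene tray_crimson 0.73 [ 0.405 -0.223  0.002] [386. 309.]
scene candle_amber 0.84 [ 0.337 -0.054  0.048] [298. 270.]
scene candle_amber 0.69 [ 0.444 -0.006  0.047] [319. 245.]
scene candle_amber 0.63 [0.338 0.035 0.051] [270. 254.]
scene candle_plum 0.57 [0.428 0.264 0.035] [241. 220.]
scene rose_cream 0.46 [0.62  0.136 0.018] [328. 218.]
scene candle_green 0.73 [0.603 0.02  0.041] [357. 224.]
scene rose_pink 0.72 [0.593 0.291 0.028] [283. 203.]
side tray_cream 0.6 [ 0.584 -0.224  0.   ] [281. 214.]
side tray_crimson 0.86 [ 0.4   -0.217  0.004] [354. 213.]
side tray_crimson 0.52 [0.61  0.052 0.038] [253. 248.]
side candle_amber 0.93 [0.346 0.073 0.052] [390. 244.]
side candle_amber 0.83 [0.456 0.035 0.051] [332. 237.]
side candle_amber 0.66 [ 0.364 -0.026  0.079] [376. 212.]
side candle_plum 0.7 [0.44  0.296 0.037] [344. 321.]
side candle_plum 0.18 [0.621 0.148 0.023] [239. 279.]
side rose_cream 0.22 [ 0.4   -0.212  0.003] [354. 214.]
side rose_crimson 0.76 [0.444 0.161 0.022] [339. 282.]
side candle_green 0.83 [0.611 0.052 0.038] [252. 248.]
side rose_pink 0.72 [0.595 0.305 0.023] [236. 333.]
```

View pics/scene0.png

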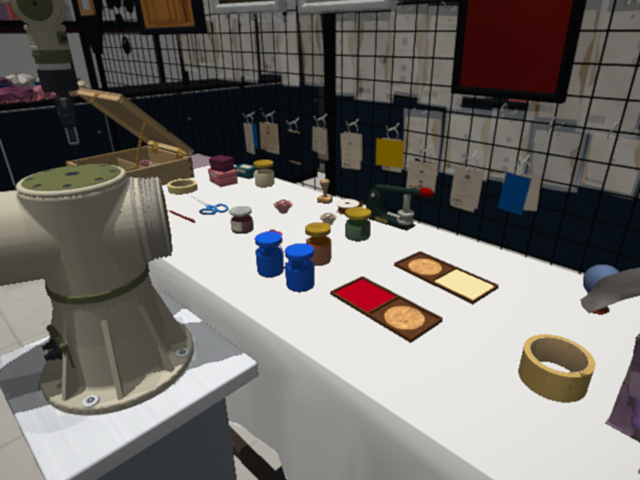

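View pics/side0.png

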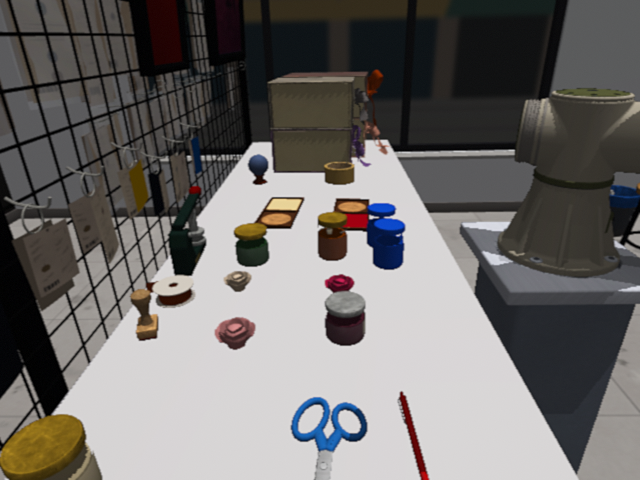

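Scene: the amber candle is at (319,245), with two blue look-alikes at (298,270) and (270,254). Plum is at (241,220), green at (357,236), pink rose at (283,205) and the cream rose at (328,217). The crimson rose is mostly hidden at (275,233). The crimson tray is nearer, cork on the right; the cream tray is farther, cork on the left. The side view agrees: amber (332,237), blue (380,225) and (388,243), crimson rose (339,283), cream rose (238,280), plum (345,317).

```bash
cat > h.py <<'E'
import numpy as np, cv2
from scipy.spatial.transform import Rotation as Rot
from scipy.optimize import least_squares
from workcell import env
def pose():
    s=env.get_state(); q=s["orientation"]
    return s,Rot.from_quat([q[1],q[2],q[3],q[0]]).as_matrix(),np.array(s["tcp_pos"])
def cloud(cam):
    s,Rt,p=pose(); r=env.read_camera(cam); K=np.array(r["intrinsics"])
    if cam=="wrist":
        T=np.array(r["T_tool_cam"]); Rw=Rt@T[:3,:3]; tw=Rt@T[:3,3]+p
    else:
        Rw=np.array(r["R"]).T; tw=-Rw@np.array(r["t"])
    z=r["z_map"]; v,u=np.mgrid[:480,:640]
    c=np.stack([(u-K[0,2])/K[0,0]*z,(v-K[1,2])/K[1,1]*z,z],-1)
    X=c@Rw.T+tw; X[z<=0]=np.nan
    return r,X,K,Rw,tw
def near(X,xy,rad,z0,z1):
    return (np.hypot(X[...,0]-xy[0],X[...,1]-xy[1])<rad)&(X[...,2]>z0)&(X[...,2]<z1)
def circ(P,R,x0):
    f=lambda c:np.hypot(P[:,0]-c[0],P[:,1]-c[1])-R
    o=least_squares(f,x0,loss="soft_l1",f_scale=.002); return o.x,np.abs(o.fun).mean()
E
python3 - <<'E'
from h import *
S={"amber":((.45,.015),.03,.01,.07),"plum":((.435,.28),.03,.01,.05),"green":((.607,.035),.033,.01,.055),"blue1":((.34,.055),.03,.01,.07),"blue2":((.35,-.04),.03,.01,.07)}
Rs={"cream":(.62,.142),"crim":(.444,.161),"pink":(.594,.298)}
for c in ["scene","side"]:
    r,X,K,Rw,tw=cloud(c); print(c,tw.round(2))
    for n,(xy,R,a,b) in S.items():
        m=near(X,xy,.055,a,b); P=X[m]
        if len(P)>20: print(n,len(P),*circ(P,R,xy))
    for n,xy in Rs.items():
        P=X[near(X,xy,.05,.006,.05)]
        if len(P)>20: print(n,len(P),P.min(0).round(3),P.max(0).round(3))
r,X,K,Rw,tw=cloud("wrist"); print(K,r["T_tool_cam"])
E
```

```text
scene [-0.16 -0.62  0.47]
amber 518 [0.45652782 0.01158341] 0.0049646586551027015
plum 320 [0.43963541 0.27980171] 0.005030996175872256
green 454 [0.61751306 0.03117007] 0.005129273856471408
blue1 705 [0.34884403 0.05084517] 0.0038225053304134643
blue2 777 [ 0.35408268 -0.03936483] 0.003822730289682667
cream 151 [0.6   0.118 0.006] [0.652 0.168 0.03 ]
crim 31 [0.439 0.143 0.018] [0.472 0.18  0.031]
pink 184 [0.573 0.269 0.006] [0.624 0.329 0.034]
side [0.46 0.81 0.4 ]
amber 833 [0.45509227 0.01307324] 0.003449231711990515
plum 991 [0.43767808 0.27937507] 0.0036270370624780623
green 763 [0.61532555 0.03209001] 0.0048790936917724355
blue1 920 [0.34686426 0.05251301] 0.003917455446074483
blue2 218 [ 0.34900482 -0.03405149] 0.002209065726427102
cream 404 [0.599 0.119 0.007] [0.649 0.169 0.032]
crim 413 [0.418 0.137 0.01 ] [0.469 0.189 0.034]
pink 917 [0.568 0.27  0.006] [0.626 0.329 0.038]
[[384.84260098   0.         319.28965484]
 [  0.         384.84260098 236.97984659]
 [  0.           0.           1.        ]] [[ 4.10667059e-04 -9.45801562e-01 -3.24744880e-01  8.35660865e-02]
 [ 9.99998949e-01 -6.30600451e-05  1.44824121e-03  9.77818450e-04]
 [-1.39022722e-03 -3.24745134e-01  9.45800542e-01 -1.22945902e-01]
 [ 0.00000000e+00  0.00000000e+00  0.00000000e+00  1.00000000e+00]]
```

carry_out(
  increments=[
    [[-0.356, -0.414, -0.1, 0, 0, -0.047], [-0.356, -0.414, -0.1, 0, 0, -0.047], [-0.356, -0.414, -0.1, 0, 0, -0.047], [-0.356, -0.414, -0.1, 0, 0, -0.047], [-0.356, -0.414, -0.1, 0, 0, -0.047]],
  ],
  jaw=0,
)

```text
clock: 1.68
tcp_pos: [0.278, 0.2982, 0.3013]
orientation: [0.001, 0.001, 1.0, 0.0]
wrist_force: [0.3, 0.8, 0.2]
finger_gap: 0.0853
grip_force: 0.0
```

carry_out(
  increments=[
    [[-0.22, -0.4, 0, 0, 0, 0], [-0.22, -0.4, 0, 0, 0, 0], [-0.22, -0.4, 0, 0, 0, 0], [-0.22, -0.4, 0, 0, 0, 0], [-0.22, -0.4, 0, 0, 0, 0]],
  ],
)

```text
clock: 2.3
tcp_pos: [0.3885, 0.0984, 0.3003]
orientation: [0.0, 0.002, 1.0, -0.0]
wrist_force: [0.5, 0.5, -0.7]
finger_gap: 0.0854
grip_force: 0.0
```

carry_out(
  increments=[
    [[-0.22, -0.4, 0, 0, 0, 0], [-0.22, -0.4, 0, 0, 0, 0], [-0.22, -0.4, 0, 0, 0, 0], [-0.22, -0.4, 0, 0, 0, 0], [-0.22, -0.4, 0, 0, 0, 0]],
  ],
)

```text
clock: 2.92
tcp_pos: [0.4985, -0.1006, 0.2995]
orientation: [-0.0, 0.001, 1.0, 0.0]
wrist_force: [-1.3, -0.3, -0.5]
finger_gap: 0.0852
grip_force: 0.0
```

Accurate tracking. Now the overview of trays and amber.

Run:
```python
from h import *
r,X,K,Rw,tw=cloud("wrist"); f=r["frame"]; cv2.imwrite("pics/w1.png",f)
print(X[240,320],X[10,10],X[470,630])
hsv=cv2.cvtColor(f,cv2.COLOR_BGR2HSV); 
# trays: not-white table pixels near z<0.03
g=(hsv[...,2]<200)|(hsv[...,1]>60)
for n,xy in {"cream":(.584,-.23),"crim":(.402,-.22)}.items():
    m=g&(abs(X[...,0]-xy[0])<.075)&(abs(X[...,1]-xy[1])<.14)&(X[...,2]<.03)
    k,l,st,ce=cv2.connectedComponentsWithStats(m.astype(np.uint8)); i=1+st[1:,4].argmax(); P=X[l==i]
    rc=cv2.minAreaRect((P[:,:2]*1000).astype(np.float32)); print(n,st[i],rc,np.nanmedian(P[:,2]))
for n,xy,R,h in [("amber",(.456,.012),.03,.085)]:
    P=X[near(X,xy,.05,h-.008,h+.006)]; print(n,len(P),P.min(0),P.max(0))
```

```text
[ 0.56432234 -0.09824997 -0.00105555] [ 0.32779558 -0.39863045 -0.00229252] [ 0.48685285 -0.03521672  0.36291435]
cream [   77   194   251   120 28121] ((584.0000610351562, -229.9984893798828), (279.98162841796875, 149.99461364746094), 89.99898529052734) 0.001187708095085116
crim [   49     8   290   158 42618] ((402.0008239746094, -220.00042724609375), (279.99542236328125, 149.9958038330078), 89.99819946289062) 0.0009835183911875711
amber 3712 [ 0.42739559 -0.01569569  0.07700396] [0.48475031 0.0426321  0.08719848]
```

View pics/w1.png

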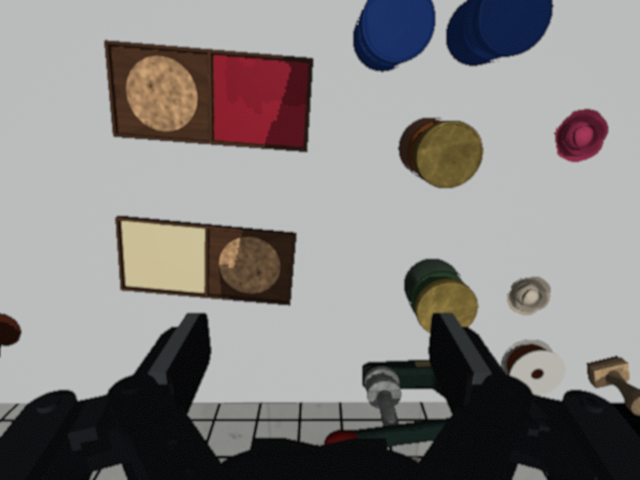

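The wrist view shows the crimson tray at (107–312, 42–150), the cream tray at (117–296, 217–304), the gold amber lid at (448,153), green at (445,303), two blue jars at the top, the crimson rose (582,134) and the cream rose (530,295). Both trays are slightly turned, so I'll fit them again with a tighter mask.

Run:
```python
from h import *
r,X,K,Rw,tw=cloud("wrist"); f=r["frame"]
hsv=cv2.cvtColor(f,cv2.COLOR_BGR2HSV); print(hsv[180,200])
g=(hsv[...,2]<130)|(hsv[...,1]>60)
for n,c in {"cream":(260,205),"crim":(96,211)}.items():
    k,l=cv2.connectedComponents(g.astype(np.uint8)); 
    m=l==l[c]; P=X[m]
    rc=cv2.minAreaRect((P[:,:2]*1000).astype(np.float32)); print(n,m.sum(),rc,np.nanmedian(P[:,2]))
    h=hsv[...,0];
    paper=m&((hsv[...,2]>150)&(h>15)&(h<35)&(hsv[...,1]<120) if n=="cream" else ((h<4)|(h>165))&(hsv[...,1]>150))
    Q=X[paper]; print(" paper",len(Q),cv2.minAreaRect((Q[:,:2]*1000).astype(np.float32)))
for n,xy,h in [("crimrose",(.4435,.163),.0),("creamrose",(.625,.144),0)]:
    P=X[near(X,xy,.045,.012,.06)]; print(n,len(P),P.min(0).round(4),P.max(0).round(4))
cv2.imwrite("pics/c1.png",cv2.resize(f[90:260,330:620],None,fx=2.5,fy=2.5))
```

```text
[ 75   3 190]
cream 13029 ((nan, nan), (nan, 0.0), nan) 0.0038845371205082357
 paper 5182 ((594.673583984375, -267.30877685546875), (130.34152221679688, 81.00858306884766), 75.79528045654297)
crim 19223 ((408.5994567871094, -209.4554443359375), (203.32005310058594, 90.74032592773438), 85.52044677734375) 0.0036977243025969886
 paper 8061 ((nan, nan), (0.0, 0.0), 0.0)
crimrose 2043 [0.4189 0.1382 0.0122] [0.47   0.1914 0.0335]
creamrose 1217 [0.5993 0.1197 0.012 ] [0.6496 0.1697 0.0317]
```

View pics/c1.png

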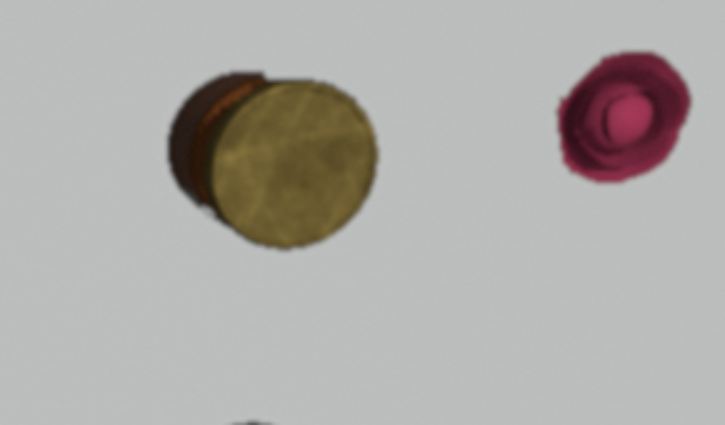

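Run:
```python
from h import *
r,X,K,Rw,tw=cloud("wrist"); f=r["frame"]
hsv=cv2.cvtColor(f,cv2.COLOR_BGR2HSV)
g=((hsv[...,2]<130)|(hsv[...,1]>60))&np.isfinite(X[...,0]); g[312:]=0; g[:,360:]=0
for n,c in {"cream":(260,205),"crim":(96,211)}.items():
    k,l=cv2.connectedComponents(g.astype(np.uint8)); m=l==l[c]; P=X[m]
    rc=cv2.minAreaRect((P[:,:2]*1000).astype(np.float32)); print(n,m.sum(),rc)
    ys,xs=np.where(m); print(ys.min(),ys.max(),xs.min(),xs.max())
```

```text
cream 12962 ((590.7461547851562, -231.30685424804688), (203.98680114746094, 97.72187042236328), 84.14322662353516)
216 305 113 294
crim 19106 ((408.9135437011719, -210.009521484375), (204.52110290527344, 92.00074768066406), 85.28893280029297)
42 152 102 311
```

carry_out(
  increments=[
    [[0.085, 0.228, 0.24, 0, 0, 0], [0.085, 0.228, 0.24, 0, 0, 0], [0.085, 0.228, 0.24, 0, 0, 0], [0.085, 0.228, 0.24, 0, 0, 0], [0.085, 0.228, 0.24, 0, 0, 0]],
  ],
)

```text
clock: 3.7
tcp_pos: [0.4553, 0.0153, 0.1814]
orientation: [0.001, -0.001, 1.0, -0.0]
wrist_force: [1.0, -0.7, 0.0]
finger_gap: 0.0857
grip_force: 0.0
```

carry_out(
  increments=[
    [[-0.001, -0.004, 0.06, 0, 0, 0], [-0.001, -0.004, 0.12, 0, 0, 0], [-0.001, -0.004, 0.18, 0, 0, 0], [-0.001, -0.004, 0.24, 0, 0, 0], [-0.001, -0.004, 0.272, 0, 0, 0]],
  ],
)

```text
clock: 4.32
tcp_pos: [0.4567, 0.0117, 0.0443]
orientation: [0.001, 0.0, 1.0, -0.0]
wrist_force: [0.2, 0.0, -0.2]
finger_gap: 0.0853
grip_force: 0.0
```

carry_out(
  increments=[
    [[0, 0, 0, 0, 0, 0], [0, 0, 0, 0, 0, 0], [0, 0, 0, 0, 0, 0], [0, 0, 0, 0, 0, 0], [0, 0, 0, 0, 0, 0]],
  ],
  jaw=1,
  squeeze=40,
)

```text
clock: 4.95
tcp_pos: [0.4569, 0.0121, 0.0456]
orientation: [0.002, -0.0, 1.0, -0.0]
wrist_force: [-0.4, -2.0, 6.5]
finger_gap: 0.0588
grip_force: 43.8
```

carry_out(
  increments=[
    [[0, 0, 0, 0, 0, 0], [0, 0, 0, 0, 0, 0], [0, 0, 0, 0, 0, 0]],
  ],
)

```text
clock: 5.32
tcp_pos: [0.4569, 0.0121, 0.0456]
orientation: [0.002, -0.0, 1.0, -0.0]
wrist_force: [-0.4, -0.8, 6.0]
finger_gap: 0.0592
grip_force: 43.8
```

carry_out(
  increments=[
    [[0, 0, -0.04, 0, 0, 0], [0, 0, -0.1, 0, 0, 0], [0, 0, -0.16, 0, 0, 0], [0, 0, -0.22, 0, 0, 0], [0, 0, -0.24, 0, 0, 0]],
  ],
)

```text
clock: 5.95
tcp_pos: [0.4562, 0.0125, 0.1658]
orientation: [0.001, -0.0, 1.0, -0.0]
wrist_force: [0.7, 1.3, -1.9]
finger_gap: 0.0592
grip_force: 43.9
```

carry_out(
  increments=[
    [[-0.04, -0.06, 0, 0, 0, 0], [-0.1, -0.14, 0, 0, 0, 0], [-0.17, -0.23, 0, 0, 0, 0], [-0.23, -0.32, 0, 0, 0, 0], [-0.274, -0.386, 0, 0, 0, 0]],
  ],
)

```text
clock: 6.58
tcp_pos: [0.593, -0.1822, 0.1625]
orientation: [-0.001, 0.0, 1.0, 0.0]
wrist_force: [-0.8, 0.2, -2.4]
finger_gap: 0.0593
grip_force: 44.1
```

Run:
```python
from h import *
print(pose()[2],env.get_state()["finger_gap"])
for c in ["wrist","side","scene"]:
    r,X,K,Rw,tw=cloud(c); f=r["frame"]; cv2.imwrite(f"pics/{c}2.png",f)
    hsv=cv2.cvtColor(f,cv2.COLOR_BGR2HSV); h=hsv[...,0]
    g=np.isfinite(X[...,0])&(abs(X[...,2])<.02)&(abs(X[...,0]-.59)<.075)&(abs(X[...,1]+.231)<.13)&(hsv[...,1]>45)
    k,l,st,ce=cv2.connectedComponentsWithStats(g.astype(np.uint8)); i=1+st[1:,4].argmax(); P=X[l==i]
    print(c,len(P),cv2.minAreaRect((P[:,:2]*1000).astype(np.float32)),np.percentile(P[:,:2],[1,99],axis=0).round(4).tolist())
```

```text
[ 0.59301057 -0.18219757  0.16249896] 0.05931894739969996
wrist 27130 ((588.0089721679688, -231.8330078125), (201.5179901123047, 91.50920104980469), 84.3549575805664) [[0.5379, -0.3314], [0.6285, -0.132]]
side 996 ((585.3826293945312, -229.9595489501953), (207.93405151367188, 90.44359588623047), 84.6620101928711) [[0.5384, -0.3313], [0.6345, -0.1272]]
scene 2186 ((587.421630859375, -235.80078125), (204.5338592529297, 95.21467590332031), 84.0236587524414) [[0.5343, -0.3361], [0.6374, -0.1356]]
```

View pics/side2.png

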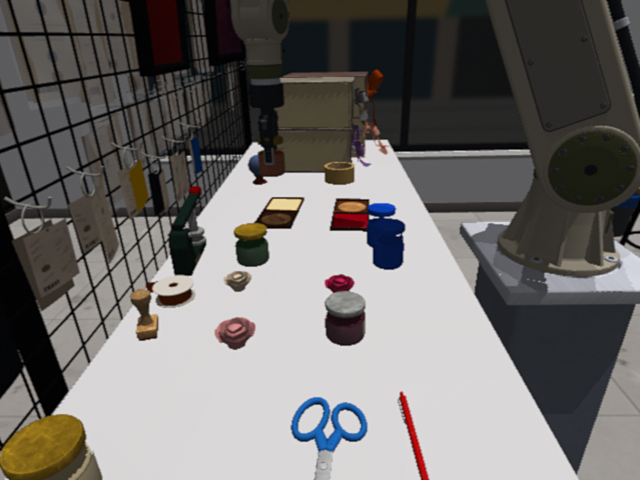

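The side view shows the jar held upright over the cream tray (270,162), nothing else disturbed. Lowering now.

carry_out(
  increments=[
    [[0, 0, 0.05, 0, 0, 0], [0, 0, 0.1, 0, 0, 0], [0, 0, 0.15, 0, 0, 0], [0, 0, 0.19, 0, 0, 0], [0, 0, 0.21, 0, 0, 0]],
  ],
)

```text
clock: 7.35
tcp_pos: [0.5907, -0.1787, 0.0573]
orientation: [-0.002, -0.001, 1.0, 0.001]
wrist_force: [-0.2, 0.1, -2.1]
finger_gap: 0.059
grip_force: 44.3
```

carry_out(
  increments=[
    [[0, 0, 0.003, 0, 0, 0], [0, 0, 0.006, 0, 0, 0], [0, 0, 0.009, 0, 0, 0], [0, 0, 0.009, 0, 0, 0]],
  ],
)

```text
clock: 7.85
tcp_pos: [0.5928, -0.1805, 0.0553]
orientation: [0.0, -0.0, 1.0, -0.0]
wrist_force: [-0.1, -0.3, -1.1]
finger_gap: 0.0594
grip_force: 44.3
```

carry_out(
  increments=[
    [[0, 0, 0.002, 0, 0, 0], [0, 0, 0.004, 0, 0, 0], [0, 0, 0.006, 0, 0, 0], [0, 0, 0.008, 0, 0, 0], [0, 0, 0.008, 0, 0, 0]],
  ],
)

```text
clock: 8.48
tcp_pos: [0.5924, -0.1803, 0.0506]
orientation: [-0.0, -0.0, 1.0, 0.0]
wrist_force: [0.0, 0.4, -1.9]
finger_gap: 0.0594
grip_force: 44.3
```

carry_out(
  increments=[
    [[0, 0, 0.001, 0, 0, 0], [0, 0, 0.002, 0, 0, 0], [0, 0, 0.003, 0, 0, 0], [0, 0, 0.003, 0, 0, 0]],
  ],
)

```text
clock: 8.98
tcp_pos: [0.5925, -0.1804, 0.0496]
orientation: [0.0, -0.0, 1.0, -0.0]
wrist_force: [-0.7, -0.1, 2.8]
finger_gap: 0.0591
grip_force: 44.2
```

carry_out(
  increments=[
    [[0, 0, 0, 0, 0, 0], [0, 0, 0, 0, 0, 0], [0, 0, 0, 0, 0, 0], [0, 0, 0, 0, 0, 0], [0, 0, 0, 0, 0, 0]],
  ],
  jaw=0,
)

```text
clock: 9.6
tcp_pos: [0.5925, -0.1804, 0.0493]
orientation: [0.0, -0.0, 1.0, 0.0]
wrist_force: [0.7, 0.2, 0.8]
finger_gap: 0.0854
grip_force: 0.0
```

carry_out(
  increments=[
    [[0, 0, -0.03, 0, 0, 0], [0, 0, -0.1, 0, 0, 0], [0, 0, -0.2, 0, 0, 0], [0, 0, -0.3, 0, 0, 0], [0, 0, -0.32, 0, 0, 0]],
  ],
)

```text
clock: 10.22
tcp_pos: [0.5946, -0.1813, 0.215]
orientation: [0.004, -0.0, 1.0, -0.002]
wrist_force: [0.4, -0.6, -0.0]
finger_gap: 0.0856
grip_force: 0.0
```

carry_out(
  increments=[
    [[0.154, 0.46, 0, 0, 0, 0], [0.154, 0.46, 0, 0, 0, 0], [0.154, 0.46, 0, 0, 0, 0], [0.154, 0.46, 0, 0, 0, 0], [0.154, 0.46, 0, 0, 0, 0]],
  ],
)

```text
clock: 10.85
tcp_pos: [0.5134, 0.0528, 0.2094]
orientation: [-0.001, -0.003, 1.0, 0.0]
wrist_force: [-0.3, -0.7, 0.4]
finger_gap: 0.0855
grip_force: 0.0
```

carry_out(
  increments=[
    [[0.154, 0.46, 0, 0, 0, 0], [0.154, 0.46, 0, 0, 0, 0], [0.154, 0.46, 0, 0, 0, 0], [0.154, 0.46, 0, 0, 0, 0], [0.154, 0.46, 0, 0, 0, 0]],
  ],
)

```text
clock: 11.48
tcp_pos: [0.4374, 0.2819, 0.2092]
orientation: [-0.0, -0.003, 1.0, 0.0]
wrist_force: [-0.6, -0.8, 0.1]
finger_gap: 0.0853
grip_force: 0.0
```

Run:
```python
from h import *
print(pose()[2])
r,X,K,Rw,tw=cloud("wrist"); cv2.imwrite("pics/w3.png",r["frame"])
P=X[near(X,(.4385,.2795),.05,.05,.07)]; print(len(P),P.min(0),P.max(0))
for c in ["scene","side"]:
    r,X,K,Rw,tw=cloud(c); P=X[near(X,(.593,-.182),.05,.016,.075)]; print(c,len(P),*circ(P,.03,(.593,-.182)))
    P=X[near(X,(.593,-.182),.05,.08,.12)]; print(np.median(P,0),P[:,2].max())
```

```text
[0.43742761 0.28185401 0.20917614]
4774 [0.40921565 0.25227777 0.05083515] [0.46848218 0.31070867 0.0616039 ]
scene 688 [ 0.59251819 -0.18126674] 0.00423927467306223
[ 0.58683913 -0.18522089  0.08667429] 0.08919895031786479
side 562 [ 0.59052894 -0.17992352] 0.00329660521177139
[ 0.58868116 -0.16716396  0.08832221] 0.0909961629780397
```

View pics/w3.png

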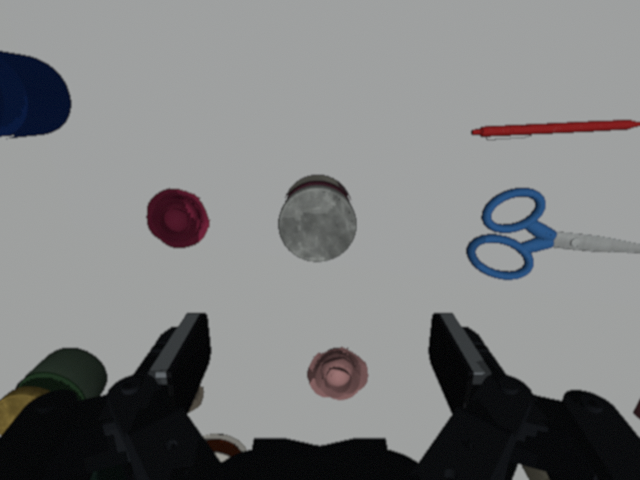

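Plum is confirmed (silver lid at (317,220)). The amber candle measures well placed on its cork.

carry_out(
  increments=[
    [[-0.003, 0, 0.1, 0, 0, 0], [-0.003, 0, 0.18, 0, 0, 0], [-0.003, 0, 0.26, 0, 0, 0], [-0.003, 0, 0.32, 0, 0, 0], [-0.003, 0, 0.352, 0, 0, 0]],
  ],
)

```text
clock: 12.25
tcp_pos: [0.4398, 0.277, 0.0314]
orientation: [-0.001, 0.002, 1.0, -0.001]
wrist_force: [0.2, -0.2, -0.5]
finger_gap: 0.0856
grip_force: 0.0
```

carry_out(
  increments=[
    [[0, 0, 0, 0, 0, 0], [0, 0, 0, 0, 0, 0], [0, 0, 0, 0, 0, 0], [0, 0, 0, 0, 0, 0], [0, 0, 0, 0, 0, 0]],
  ],
  jaw=1,
  squeeze=40,
)

```text
clock: 12.88
tcp_pos: [0.4402, 0.2794, 0.0338]
orientation: [0.001, -0.0, 1.0, -0.0]
wrist_force: [0.4, -2.3, 1.1]
finger_gap: 0.059
grip_force: 43.7
```

carry_out(
  increments=[
    [[0, 0, 0, 0, 0, 0], [0, 0, 0, 0, 0, 0]],
  ],
)

```text
clock: 13.12
tcp_pos: [0.4402, 0.2794, 0.0338]
orientation: [0.001, -0.0, 1.0, -0.0]
wrist_force: [-0.1, -3.4, 5.1]
finger_gap: 0.0595
grip_force: 44.1
```

carry_out(
  increments=[
    [[0, 0, -0.04, 0, 0, 0], [0, 0, -0.1, 0, 0, 0], [0, 0, -0.18, 0, 0, 0], [0, 0, -0.25, 0, 0, 0], [0, 0, -0.27, 0, 0, 0]],
  ],
)

```text
clock: 13.75
tcp_pos: [0.4406, 0.2804, 0.17]
orientation: [0.001, -0.0, 1.0, 0.001]
wrist_force: [0.5, 0.8, -2.4]
finger_gap: 0.0588
grip_force: 44.0
```

carry_out(
  increments=[
    [[0.008, -0.08, 0, 0, 0, 0], [0.016, -0.19, 0, 0, 0, 0], [0.024, -0.31, 0, 0, 0, 0], [0.032, -0.43, 0, 0, 0, 0], [0.036, -0.54, 0, 0, 0, 0]],
  ],
)

```text
clock: 14.38
tcp_pos: [0.4206, 0.0081, 0.1668]
orientation: [-0.001, -0.0, 1.0, 0.0]
wrist_force: [0.8, 0.4, -2.4]
finger_gap: 0.0591
grip_force: 44.3
```

carry_out(
  increments=[
    [[0.008, -0.12, 0, 0, 0, 0], [0.016, -0.24, 0, 0, 0, 0], [0.024, -0.36, 0, 0, 0, 0], [0.032, -0.48, 0, 0, 0, 0], [0.036, -0.54, 0, 0, 0, 0]],
  ],
)

```text
clock: 15.0
tcp_pos: [0.4032, -0.2629, 0.1666]
orientation: [-0.0, 0.001, 1.0, 0.001]
wrist_force: [-0.5, 0.4, -1.6]
finger_gap: 0.0589
grip_force: 44.4
```

carry_out(
  increments=[
    [[0, 0, 0.05, 0, 0, 0], [0, 0, 0.1, 0, 0, 0], [0, 0, 0.16, 0, 0, 0], [0, 0, 0.21, 0, 0, 0], [0, 0, 0.23, 0, 0, 0]],
  ],
)

```text
clock: 15.62
tcp_pos: [0.4025, -0.2588, 0.0506]
orientation: [-0.002, -0.0, 1.0, 0.002]
wrist_force: [-0.5, 0.0, -2.6]
finger_gap: 0.0592
grip_force: 44.6
```

carry_out(
  increments=[
    [[0, 0, 0.005, 0, 0, 0], [0, 0, 0.01, 0, 0, 0], [0, 0, 0.01, 0, 0, 0]],
  ],
)

```text
clock: 16.0
tcp_pos: [0.4045, -0.2608, 0.0489]
orientation: [0.001, -0.0, 1.0, -0.0]
wrist_force: [0.5, 0.1, -2.2]
finger_gap: 0.059
grip_force: 44.6
```

Go 10 mm lower, then in small steps.

carry_out(
  increments=[
    [[0, -0.0, 0.006, 0, 0, 0], [0, 0, 0.012, 0, 0, 0], [0, 0, 0.017, 0, 0, 0], [0, 0, 0.017, 0, 0, 0]],
  ],
)

```text
clock: 16.5
tcp_pos: [0.4039, -0.2604, 0.0395]
orientation: [-0.0, -0.0, 1.0, 0.0]
wrist_force: [-0.8, -0.3, -2.4]
finger_gap: 0.0591
grip_force: 44.6
```

carry_out(
  increments=[
    [[0, 0, 0.001, 0, 0, 0], [0, 0, 0.002, 0, 0, 0], [0, 0, 0.003, 0, 0, 0], [0, 0, 0.003, 0, 0, 0]],
  ],
)

```text
clock: 17.0
tcp_pos: [0.404, -0.2605, 0.0382]
orientation: [0.0, -0.0, 1.0, 0.0]
wrist_force: [0.5, 0.4, -1.7]
finger_gap: 0.059
grip_force: 44.6
```

carry_out(
  increments=[
    [[0, 0, 0.001, 0, 0, 0], [0, 0, 0.002, 0, 0, 0], [0, 0, 0.002, 0, 0, 0]],
  ],
)

```text
clock: 17.38
tcp_pos: [0.4041, -0.2605, 0.0378]
orientation: [0.0, -0.0, 1.0, -0.0]
wrist_force: [-0.7, 1.5, 4.3]
finger_gap: 0.0589
grip_force: 45.2
```

carry_out(
  increments=[
    [[0, 0, 0, 0, 0, 0], [0, 0, 0, 0, 0, 0], [0, 0, 0, 0, 0, 0], [0, 0, 0, 0, 0, 0], [0, 0, 0, 0, 0, 0]],
  ],
  jaw=0,
)

```text
clock: 18.0
tcp_pos: [0.4041, -0.2605, 0.0372]
orientation: [0.0, -0.0, 1.0, 0.0]
wrist_force: [0.3, -0.1, 0.2]
finger_gap: 0.0854
grip_force: 0.0
```

carry_out(
  increments=[
    [[0, 0, -0.03, 0, 0, 0], [0, 0, -0.1, 0, 0, 0], [0, 0, -0.2, 0, 0, 0], [0, 0, -0.3, 0, 0, 0], [0, 0, -0.32, 0, 0, 0]],
  ],
)

```text
clock: 18.62
tcp_pos: [0.4057, -0.262, 0.202]
orientation: [0.003, -0.0, 1.0, -0.003]
wrist_force: [0.8, -0.6, -0.4]
finger_gap: 0.0852
grip_force: 0.0
```

carry_out(
  increments=[
    [[-0.04, 0.425, 0, 0, 0, 0], [-0.04, 0.425, 0, 0, 0, 0], [-0.04, 0.425, 0, 0, 0, 0], [-0.04, 0.425, 0, 0, 0, 0], [-0.04, 0.425, 0, 0, 0, 0]],
  ],
)

```text
clock: 19.25
tcp_pos: [0.4234, -0.0463, 0.1971]
orientation: [-0.0, -0.002, 1.0, 0.0]
wrist_force: [1.0, -0.3, -0.3]
finger_gap: 0.0854
grip_force: 0.0
```

carry_out(
  increments=[
    [[-0.04, 0.425, 0, 0, 0, 0], [-0.04, 0.425, 0, 0, 0, 0], [-0.04, 0.425, 0, 0, 0, 0], [-0.04, 0.425, 0, 0, 0, 0], [-0.04, 0.425, 0, 0, 0, 0]],
  ],
)

```text
clock: 19.88
tcp_pos: [0.4441, 0.1649, 0.1969]
orientation: [-0.0, -0.001, 1.0, -0.0]
wrist_force: [-0.5, -1.0, -0.1]
finger_gap: 0.0852
grip_force: 0.0
```

Run:
```python
from h import *
print(pose()[2])
r,X,K,Rw,tw=cloud("wrist"); cv2.imwrite("pics/w4.png",r["frame"])
P=X[near(X,(.4445,.165),.045,.012,.06)]; print(len(P),P.min(0),P.max(0))
P=X[near(X,(.625,.145),.045,.012,.06)]; print(len(P))
for c in ["scene","side"]:
    r,X,K,Rw,tw=cloud(c); P=X[near(X,(.404,-.26),.05,.016,.05)]; print(c,len(P),*circ(P,.03,(.404,-.26)))
    P=X[near(X,(.404,-.26),.05,.05,.12)]; print(P[:,2].max())
```

```text
[0.44412656 0.16494247 0.19690867]
3169 [0.41824057 0.13856515 0.01202665] [0.47083465 0.1906772  0.03300095]
1640
scene 623 [ 0.40411517 -0.26093943] 0.004170376275366104
0.06394158954712709
side 293 [ 0.40194799 -0.26002661] 0.004779746854474405
0.06583560586307574
```

View pics/w4.png

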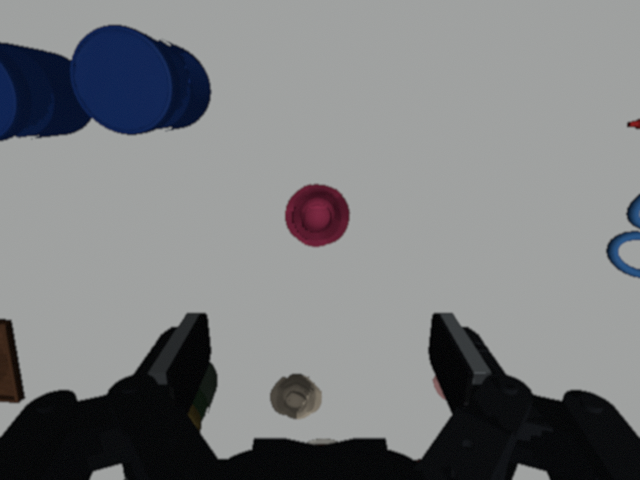

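The crimson rose is centred at (317,215), directly below the tool.

carry_out(
  increments=[
    [[0, 0, 0.1, 0, 0, 0], [0, 0, 0.18, 0, 0, 0], [0, 0, 0.26, 0, 0, 0], [0, 0, 0.32, 0, 0, 0], [0, 0, 0.342, 0, 0, 0]],
  ],
)

```text
clock: 20.65
tcp_pos: [0.4427, 0.1628, 0.0248]
orientation: [-0.002, 0.001, 1.0, -0.0]
wrist_force: [1.1, 0.3, -0.0]
finger_gap: 0.0853
grip_force: 0.0
```

carry_out(
  increments=[
    [[0, 0, 0, 0, 0, 0], [0, 0, 0, 0, 0, 0], [0, 0, 0, 0, 0, 0], [0, 0, 0, 0, 0, 0], [0, 0, 0, 0, 0, 0]],
  ],
  jaw=1,
  squeeze=20,
)

```text
clock: 21.28
tcp_pos: [0.445, 0.1644, 0.0278]
orientation: [0.001, -0.0, 1.0, -0.0]
wrist_force: [-0.9, -2.9, 7.2]
finger_gap: 0.0509
grip_force: 20.6
```

carry_out(
  increments=[
    [[0, 0, 0, 0, 0, 0], [0, 0, 0, 0, 0, 0], [0, 0, 0, 0, 0, 0]],
  ],
)

```text
clock: 21.65
tcp_pos: [0.445, 0.1644, 0.0278]
orientation: [0.001, -0.0, 1.0, -0.0]
wrist_force: [-1.0, -2.6, 7.3]
finger_gap: 0.0509
grip_force: 20.6
```

carry_out(
  increments=[
    [[0, 0, -0.04, 0, 0, 0], [0, 0, -0.1, 0, 0, 0], [0, 0, -0.18, 0, 0, 0], [0, 0, -0.26, 0, 0, 0], [0, 0, -0.3, 0, 0, 0]],
  ],
)

```text
clock: 22.28
tcp_pos: [0.4451, 0.165, 0.1794]
orientation: [0.002, -0.0, 1.0, 0.001]
wrist_force: [0.8, -0.7, -0.4]
finger_gap: 0.0509
grip_force: 21.0
```

Run:
```python
from h import *
print(pose()[2],env.get_state()["finger_gap"])
for c in ["side"]:
    r,X,K,Rw,tw=cloud(c); f=r["frame"]
    P=np.array([.444,.165,.16]); q=K@(Rw.T@(P-tw)); u,v=(q[:2]/q[2]).astype(int); print(u,v)
    cv2.imwrite("pics/s5.png",cv2.resize(f[max(v-70,0):v+110,u-110:u+110],None,fx=3,fy=3))
    m=near(X,(.444,.165),.045,.09,.25)
    hs=cv2.cvtColor(f,cv2.COLOR_BGR2HSV); m&=(hs[...,1]>100)&((hs[...,0]>160)|(hs[...,0]<6)); P=X[m]; print(len(P),P.min(0),P.max(0))
```

```text
[0.44512655 0.16502472 0.17944887] 0.05088794125285865
339 207
205 [0.41735217 0.14292596 0.1525645 ] [0.46755389 0.18919367 0.18172707]
```

View pics/s5.png

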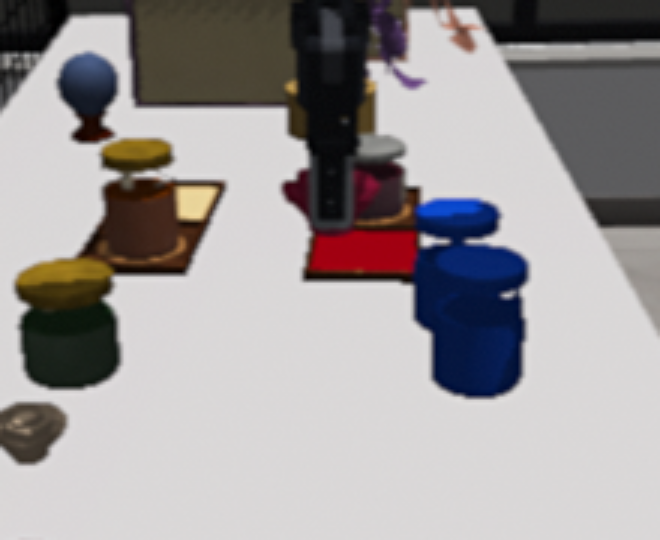

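The crimson rose is held level in the jaws (crop 330,185), and both candles stand on their corks.

carry_out(
  increments=[
    [[0.03, -0.08, 0, 0, 0, 0], [0.03, -0.18, 0, 0, 0, 0], [0.03, -0.27, 0, 0, 0, 0], [0.03, -0.35, 0, 0, 0, 0]],
  ],
)

```text
clock: 22.82
tcp_pos: [0.4288, -0.0118, 0.1763]
orientation: [0.0, -0.0, 1.0, 0.0]
wrist_force: [-0.1, -0.2, -0.6]
finger_gap: 0.0507
grip_force: 21.1
```

carry_out(
  increments=[
    [[0.01, -0.08, 0, 0, 0, 0], [0.02, -0.17, 0, 0, 0, 0], [0.035, -0.25, 0, 0, 0, 0], [0.035, -0.3, 0, 0, 0, 0], [0.035, -0.3, 0, 0, 0, 0]],
  ],
)

```text
clock: 23.45
tcp_pos: [0.4116, -0.1618, 0.1761]
orientation: [0.0, 0.001, 1.0, -0.0]
wrist_force: [-0.6, 0.5, 0.6]
finger_gap: 0.0506
grip_force: 21.1
```

carry_out(
  increments=[
    [[0, 0, 0.06, 0, 0, 0], [0, 0, 0.13, 0, 0, 0], [0, 0, 0.19, 0, 0, 0], [0, 0, 0.24, 0, 0, 0], [0, 0, 0.264, 0, 0, 0]],
  ],
)

```text
clock: 24.08
tcp_pos: [0.4107, -0.1588, 0.043]
orientation: [-0.001, -0.001, 1.0, 0.001]
wrist_force: [0.9, -0.0, 0.4]
finger_gap: 0.0509
grip_force: 21.1
```

carry_out(
  increments=[
    [[0, 0, 0.004, 0, 0, 0], [0, 0, 0.008, 0, 0, 0], [0, 0, 0.008, 0, 0, 0]],
  ],
)

```text
clock: 24.45
tcp_pos: [0.4121, -0.1607, 0.041]
orientation: [0.001, -0.0, 1.0, -0.0]
wrist_force: [-0.1, -0.6, -0.4]
finger_gap: 0.0509
grip_force: 21.1
```

carry_out(
  increments=[
    [[0, 0, 0.006, 0, 0, 0], [0, 0, 0.012, 0, 0, 0], [0, 0, 0.016, 0, 0, 0], [0, 0, 0.016, 0, 0, 0]],
  ],
)

```text
clock: 24.95
tcp_pos: [0.4114, -0.1604, 0.0321]
orientation: [-0.0, -0.0, 1.0, 0.0]
wrist_force: [-0.1, 0.1, -0.5]
finger_gap: 0.0508
grip_force: 21.1
```

carry_out(
  increments=[
    [[0, 0, 0.001, 0, 0, 0], [0, 0, 0.002, 0, 0, 0], [0, 0, 0.002, 0, 0, 0]],
  ],
)

```text
clock: 25.32
tcp_pos: [0.4115, -0.1605, 0.0318]
orientation: [0.0, -0.0, 1.0, -0.0]
wrist_force: [-2.0, 1.5, 6.6]
finger_gap: 0.0507
grip_force: 21.4
```

carry_out(
  increments=[
    [[0, 0, 0, 0, 0, 0], [0, 0, 0, 0, 0, 0], [0, 0, 0, 0, 0, 0], [0, 0, 0, 0, 0, 0]],
  ],
  jaw=0.25,
)

```text
clock: 25.82
tcp_pos: [0.4115, -0.1605, 0.0312]
orientation: [-0.0, -0.0, 1.0, 0.0]
wrist_force: [-0.4, -0.0, -0.3]
finger_gap: 0.0641
grip_force: 0.0
```

carry_out(
  increments=[
    [[0, 0, -0.03, 0, 0, 0], [0, 0, -0.1, 0, 0, 0], [0, 0, -0.2, 0, 0, 0], [0, 0, -0.3, 0, 0, 0], [0, 0, -0.336, 0, 0, 0]],
  ],
)

```text
clock: 26.45
tcp_pos: [0.4128, -0.1613, 0.2025]
orientation: [0.002, -0.0, 1.0, -0.001]
wrist_force: [0.8, -0.6, -0.8]
finger_gap: 0.064
grip_force: 0.0
```

carry_out(
  increments=[
    [[-0.213, 0.305, 0, 0, 0, 0], [-0.213, 0.305, 0, 0, 0, 0], [-0.213, 0.305, 0, 0, 0, 0], [-0.213, 0.305, 0, 0, 0, 0]],
  ],
  jaw=0,
)

```text
clock: 26.95
tcp_pos: [0.5196, -0.0046, 0.1989]
orientation: [0.0, -0.003, 1.0, 0.0]
wrist_force: [-0.5, -0.1, -0.8]
finger_gap: 0.0854
grip_force: 0.0
```

carry_out(
  increments=[
    [[-0.213, 0.305, 0, 0, 0, 0], [-0.213, 0.305, 0, 0, 0, 0], [-0.213, 0.305, 0, 0, 0, 0], [-0.213, 0.305, 0, 0, 0, 0], [-0.213, 0.305, 0, 0, 0, 0]],
  ],
)

```text
clock: 27.58
tcp_pos: [0.6236, 0.1438, 0.1986]
orientation: [-0.001, -0.0, 1.0, -0.0]
wrist_force: [-0.5, 0.3, 0.1]
finger_gap: 0.0855
grip_force: 0.0
```

Run:
```python
from h import *
print(pose()[2])
r,X,K,Rw,tw=cloud("wrist"); cv2.imwrite("pics/w6.png",r["frame"])
P=X[near(X,(.6245,.145),.045,.012,.06)]; print(len(P),P.min(0),P.max(0))
for c in ["side","scene"]:
    r,X,K,Rw,tw=cloud(c); P=X[near(X,(.4125,-.16),.035,.016,.06)]; print(c,len(P),P.min(0),P.max(0))
```

```text
[0.62360411 0.14381274 0.19859255]
2834 [0.60025397 0.11947226 0.01204329] [0.65000622 0.16910884 0.03079384]
side 198 [ 0.38542022 -0.1810568   0.01621836] [ 0.43557865 -0.13243784  0.03813271]
scene 331 [ 0.38697667 -0.18748969  0.01605487] [ 0.43820923 -0.1339282   0.03566175]
```

View pics/w6.png

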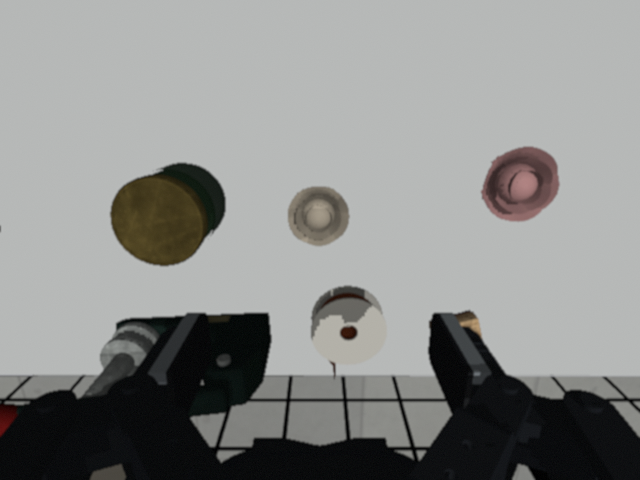

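The cream rose is at (318,215). Before going down I'll check for tall obstacles around it: machine, spool (348,325), green candle.

Run:
```python
from h import *
for c in ["side","scene"]:
    r,X,K,Rw,tw=cloud(c)
    m=(abs(X[...,0]-.65)<.1)&(abs(X[...,1]-.144)<.1)&(X[...,2]>.04)&(X[...,2]<.13); P=X[m]
    print(c,len(P))
    for x0 in np.arange(.55,.75,.02):
        Q=P[(P[:,0]>=x0)&(P[:,0]<x0+.02)]
        if len(Q)>2: print(x0.round(2),Q[:,1].min().round(3),Q[:,1].max().round(3),Q[:,2].max().round(3))
```

```text
side 1103
0.57 0.045 0.054 0.071
0.59 0.044 0.066 0.071
0.61 0.045 0.068 0.071
0.63 0.044 0.062 0.072
0.71 0.046 0.1 0.1
0.73 0.045 0.101 0.104
scene 392
0.59 0.044 0.06 0.069
0.61 0.045 0.063 0.069
0.63 0.045 0.06 0.069
0.71 0.05 0.094 0.095
0.73 0.045 0.084 0.102
```

carry_out(
  increments=[
    [[-0.003, 0.001, 0.1, 0, 0, 0], [-0.003, 0.001, 0.18, 0, 0, 0], [-0.003, 0.001, 0.26, 0, 0, 0], [-0.003, 0.001, 0.32, 0, 0, 0], [-0.003, 0.001, 0.348, 0, 0, 0]],
  ],
)

```text
clock: 28.45
tcp_pos: [0.6245, 0.1443, 0.0238]
orientation: [-0.001, 0.0, 1.0, -0.0]
wrist_force: [-0.0, -0.4, -0.8]
finger_gap: 0.0852
grip_force: 0.0
```

carry_out(
  increments=[
    [[0, 0, 0, 0, 0, 0], [0, 0, 0, 0, 0, 0], [0, 0, 0, 0, 0, 0], [0, 0, 0, 0, 0, 0], [0, 0, 0, 0, 0, 0]],
  ],
  jaw=1,
  squeeze=20,
)

```text
clock: 29.08
tcp_pos: [0.6273, 0.1452, 0.0273]
orientation: [0.002, -0.0, 1.0, 0.0]
wrist_force: [-0.9, -0.8, 6.0]
finger_gap: 0.0482
grip_force: 20.8
```

carry_out(
  increments=[
    [[0, 0, 0, 0, 0, 0], [0, 0, 0, 0, 0, 0], [0, 0, 0, 0, 0, 0]],
  ],
)

```text
clock: 29.45
tcp_pos: [0.6273, 0.1452, 0.0274]
orientation: [0.002, -0.0, 1.0, 0.0]
wrist_force: [-0.8, -0.4, 6.4]
finger_gap: 0.0477
grip_force: 20.8
```

carry_out(
  increments=[
    [[0, 0, -0.04, 0, 0, 0], [0, 0, -0.1, 0, 0, 0], [0, 0, -0.18, 0, 0, 0], [0, 0, -0.26, 0, 0, 0], [0, 0, -0.3, 0, 0, 0]],
  ],
)

```text
clock: 30.08
tcp_pos: [0.627, 0.1454, 0.1787]
orientation: [0.002, -0.0, 1.0, 0.0]
wrist_force: [-0.3, -0.3, -1.0]
finger_gap: 0.0476
grip_force: 20.8
```

Run:
```python
from h import *
print(pose()[2],env.get_state()["finger_gap"])
r,X,K,Rw,tw=cloud("side"); f=r["frame"]
P=np.array([.625,.144,.16]); q=K@(Rw.T@(P-tw)); u,v=(q[:2]/q[2]).astype(int); print(u,v)
cv2.imwrite("pics/s7.png",cv2.resize(f[v-70:v+110,u-110:u+150],None,fx=3,fy=3))
```

```text
[0.62703409 0.14541898 0.17869651] 0.0476315976940587
227 205
```

View pics/s7.png

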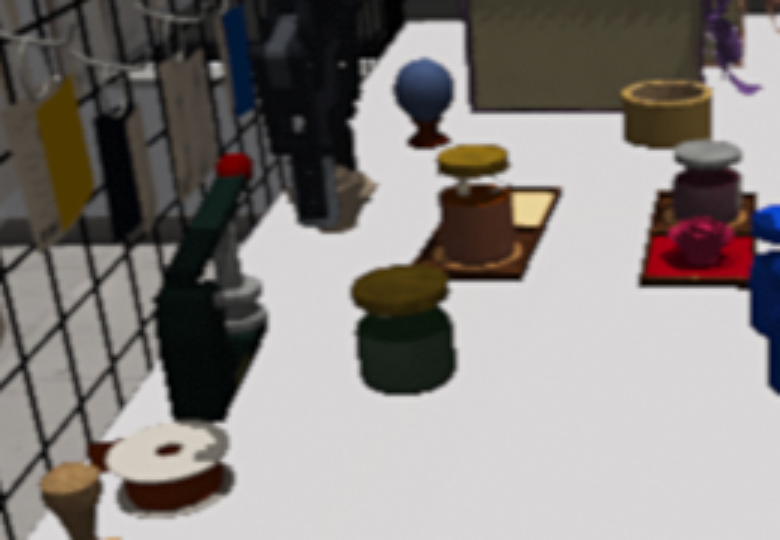

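Cream rose held level (crop 345,195). The crimson set is complete, with the rose petals up in the middle of its paper.

carry_out(
  increments=[
    [[0.01, -0.08, 0, 0, 0, 0], [0.02, -0.18, 0, 0, 0, 0], [0.03, -0.29, 0, 0, 0, 0], [0.043, -0.4, 0, 0, 0, 0], [0.043, -0.427, 0, 0, 0, 0]],
  ],
)

```text
clock: 30.75
tcp_pos: [0.6039, -0.0714, 0.1749]
orientation: [-0.0, 0.002, 1.0, -0.0]
wrist_force: [0.5, -0.0, -1.3]
finger_gap: 0.0482
grip_force: 20.9
```

carry_out(
  increments=[
    [[0.01, -0.1, 0, 0, 0, 0], [0.02, -0.22, 0, 0, 0, 0], [0.03, -0.34, 0, 0, 0, 0], [0.043, -0.428, 0, 0, 0, 0], [0.043, -0.428, 0, 0, 0, 0]],
  ],
)

```text
clock: 31.38
tcp_pos: [0.5827, -0.2851, 0.1745]
orientation: [0.0, 0.002, 1.0, -0.0]
wrist_force: [0.9, 1.3, 1.2]
finger_gap: 0.0481
grip_force: 20.9
```

carry_out(
  increments=[
    [[0, 0, 0.06, 0, 0, 0], [0, 0, 0.13, 0, 0, 0], [0, 0, 0.19, 0, 0, 0], [0, 0, 0.24, 0, 0, 0], [0, 0, 0.264, 0, 0, 0]],
  ],
)

```text
clock: 32.0
tcp_pos: [0.5826, -0.28, 0.0414]
orientation: [-0.001, -0.001, 1.0, 0.001]
wrist_force: [-0.6, 0.2, 0.2]
finger_gap: 0.0479
grip_force: 20.9
```

carry_out(
  increments=[
    [[0, 0, 0.004, 0, 0, 0], [0, 0, 0.008, 0, 0, 0], [0, 0, 0.008, 0, 0, 0]],
  ],
)

```text
clock: 32.38
tcp_pos: [0.5837, -0.2826, 0.0403]
orientation: [0.001, -0.0, 1.0, -0.0]
wrist_force: [-1.0, 0.2, -0.2]
finger_gap: 0.0481
grip_force: 20.9
```

carry_out(
  increments=[
    [[0, 0, 0.006, 0, 0, 0], [0, 0, 0.012, 0, 0, 0], [0, 0, 0.016, 0, 0, 0], [0, 0, 0.016, 0, 0, 0]],
  ],
)

```text
clock: 32.88
tcp_pos: [0.583, -0.2824, 0.0314]
orientation: [0.0, -0.0, 1.0, 0.0]
wrist_force: [-0.3, 0.2, 2.1]
finger_gap: 0.0481
grip_force: 21.0
```

carry_out(
  increments=[
    [[0, 0, 0.001, 0, 0, 0], [0, 0, 0.002, 0, 0, 0], [0, 0, 0.002, 0, 0, 0]],
  ],
)

```text
clock: 33.25
tcp_pos: [0.5831, -0.2824, 0.0314]
orientation: [0.0, -0.0, 1.0, -0.0]
wrist_force: [-2.7, 2.1, 7.1]
finger_gap: 0.0482
grip_force: 21.3
```

carry_out(
  increments=[
    [[0, 0, 0, 0, 0, 0], [0, 0, 0, 0, 0, 0], [0, 0, 0, 0, 0, 0], [0, 0, 0, 0, 0, 0]],
  ],
  jaw=0.27,
)

```text
clock: 33.75
tcp_pos: [0.583, -0.2823, 0.03]
orientation: [-0.0, -0.0, 1.0, 0.0]
wrist_force: [-0.5, 0.1, 0.0]
finger_gap: 0.0619
grip_force: 0.0
```

carry_out(
  increments=[
    [[0, 0, -0.03, 0, 0, 0], [0, 0, -0.1, 0, 0, 0], [0, 0, -0.2, 0, 0, 0], [0, 0, -0.3, 0, 0, 0], [0, 0, -0.4, 0, 0, 0]],
  ],
)

```text
clock: 34.38
tcp_pos: [0.583, -0.2824, 0.2333]
orientation: [0.001, -0.0, 1.0, -0.0]
wrist_force: [0.1, -0.5, 0.1]
finger_gap: 0.0619
grip_force: 0.0
```

carry_out(
  increments=[
    [[0.1, 0.2, -0.1, 0, 0, 0], [0.1, 0.2, -0.1, 0, 0, 0], [0.1, 0.2, -0.1, 0, 0, 0], [0.1, 0.2, -0.1, 0, 0, 0], [0.1, 0.2, -0.1, 0, 0, 0]],
  ],
)

```text
clock: 35.0
tcp_pos: [0.5332, -0.1833, 0.2796]
orientation: [-0.0, 0.0, 1.0, 0.0]
wrist_force: [0.2, -0.4, -0.8]
finger_gap: 0.0624
grip_force: 0.0
```

Run:
```python
from h import *
print(pose()[2])
r,X,K,Rw,tw=cloud("wrist"); cv2.imwrite("pics/w8.png",r["frame"])
U=lambda a:np.array([np.cos(np.radians(a)),np.sin(np.radians(a))])
for n,xy,c,a,s,z in [("amber",(.592,-.181),(.588,-.232),84.4,1,(.08,.1)),("cream",(.582,-.282),(.588,-.232),84.4,1,(.016,.05)),("plum",(.404,-.26),(.4088,-.2098),85.4,-1,(.055,.075)),("crim",(.412,-.16),(.4088,-.2098),85.4,-1,(.016,.05))]:
    P=X[near(X,xy,.04,*z)]; m=(P.min(0)+P.max(0))/2; y=s*U(a); d=m[:2]-np.array(c)
    print(n,len(P),m.round(4),P[:,2].max().round(3),"tray x,y",(d@[y[1],-y[0]]).round(4),(d@y).round(4))
```

```text
[ 0.53319392 -0.18326473  0.27955235]
amber 3233 [ 0.5912 -0.179   0.0851] 0.09 tray x,y -0.0019 0.0531
cream 1653 [ 0.5814 -0.2809  0.0263] 0.037 tray x,y -0.0018 -0.0493
plum 4813 [ 0.4029 -0.259   0.0606] 0.066 tray x,y 0.0019 0.0495
crim 2976 [ 0.411  -0.1587  0.0265] 0.037 tray x,y 0.0019 -0.0511
```

View pics/w8.png

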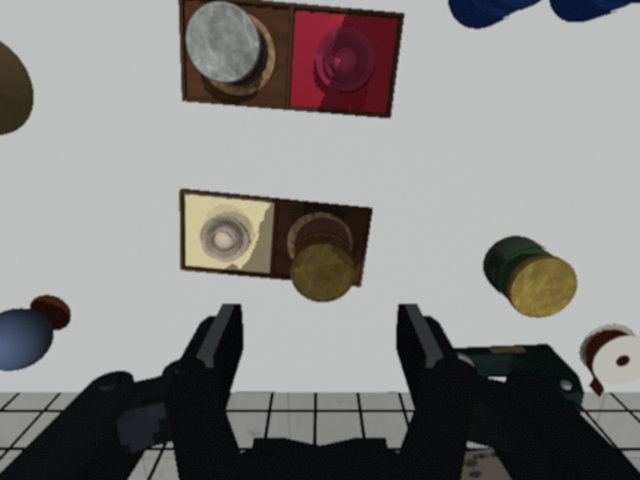

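All four pieces stand centred within about 3 mm: plum (225,42), crimson rose (345,60), cream rose (225,238) and amber (322,265). Handing in.

```bash
python3 -c "
from workcell import env
print(env.hand_in())"
```

```text
the job is handed in; nothing more can be done
None
```

I made up both gift sets and handed the job in at about 35 s; the hand-in returned no verdict. My last camera check showed all four pieces upright and within about 3 mm of their compartment centres, and the green candle and pink rose were not touched.

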